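# Make up the bread kit and the scone kit for a baking class

### The job

Make up two baking-class kits in the shallow wooden trays, one thing to a well. Bread kit, in the long three-well tray: the bench scraper lying flat in the wide end well, the clamp-lid jar in the middle well and the larger ramekin in the other end well; scone kit, in the short two-well tray: the smaller ring cutter in the wider well and the smaller ramekin in the narrower well. Set everything down upright on the floor of its well without dropping it, and leave the larger ring cutter, the lidded salt pot and the kitchen timer where they stand.

Things in the scene. Friction and masses are not known exactly. Their poses are not given: they have to be found in the camera images.
- tray_long: Long kit tray with a dark wood floor and lighter wood rims, fixed, 122 (x) x 276 (y) x 13 mm high; floor 5 mm thick, rims and dividers 5 mm thick rise 8 mm above it. Three wells along its y, each 112 mm in x: wide one (96 mm) centred at y = +85, middle (80 mm) at y = -8, other end (80 mm) at y = -93, all at x = 0. Origin: centre of underside, z up. Its y: within 9 deg of world y.
- tray_short: Short kit tray with a dark wood floor and lighter wood rims, fixed, 122 (x) x 155 (y) x 13 mm high; floor 5 mm thick, rims and divider 5 mm thick rise 8 mm above it. Two wells along its y, each 112 mm in x: wider one (76 mm) centred at y = +34.5, narrower (64 mm) at y = -40.5, both at x = 0. Origin: centre of underside, z up. Its y: within 9 deg of world y.
- scraper: Bench scraper lying flat, about 130 g, outline 90 (x) x 75 (y) mm: wooden handle bar along x, 90 long, 22 wide, 24 high, centred at y = +26.5; flat steel blade 3 thick at table level from the handle to y = -37.5. Grip the handle across its width. Origin: centre of the outline at the underside, z up. Its x is within 35 degrees of world x.
- jar: Empty glass jar with a glass clamp lid and wire bail, closed, lid rigid, about 160 g: straight body 58 mm across up to 54 mm height, 80 mm high over all. Origin: centre of its underside, z up; its yaw does not matter.
- ramekin_large: The larger of two white ceramic ramekins, open straight-sided round dish 60 mm across, 38 mm high, wall 4 mm, about 140 g. Origin: centre of its underside, z up; its yaw does not matter.
- ramekin_small: The smaller white ceramic ramekin, open straight-sided round dish 42 mm across, 30 mm high, wall 4 mm, about 70 g. Origin: centre of its underside, z up; its yaw does not matter.
- cutter_small: The smaller of two round steel ring cutters, an upright rigid tube open at both ends, 52 mm across, 35 mm high, wall 2.5 mm, about 50 g. Origin: centre of its underside, z up; its yaw does not matter.
- cutter_large: The larger steel ring cutter, 72 mm across, 45 mm high, loose. Origin: centre of its underside, z up. Not part of any kit: it stays where it stands.
- salt_pot: Round marble salt pot with a bamboo lid and knob, 66 mm across, 63 mm high, loose. Origin: centre of its underside, z up. Not part of any kit: it stays where it stands.
- timer: Round black kitchen timer with a narrower dial knob on top, 64 mm across, 54 mm high, loose. Origin: centre of its underside, z up. Not part of any kit: it stays where it stands.
There are look-alikes about, which are no part of the job. Leave any purple look-alike of the jar alone.

How it is judged (in metres and radians):
At the end, for the whole second after the job is handed in: All five things are in the wells named, centres within 15 mm of the well's along the row and 35 mm across it (scraper 25), flat on the floor (under 4.5 mm above it), upright within 0.1 rad, at rest (under 0.02 m/s); larger cutter, salt pot and timer within 20 mm of their starts (x of scraper in the frame of tray_long between -0.025 and 0.025 m and y of scraper in the frame of tray_long between 0.07 and 0.1 m and z of each of scraper, jar, ramekin_large in the frame of tray_long below 0.0095 m and angle between each of scraper, jar, ramekin_large, cutter_small, ramekin_small's own z axis and vertical below 0.1 rad and linear speed of each of scraper, jar, ramekin_large, cutter_small, ramekin_small below 0.02 m/s and x of jar in the frame of tray_long between -0.035 and 0.035 m and y of jar in the frame of tray_long between -0.023 and 0.007 m and x of ramekin_large in the frame of tray_long between -0.035 and 0.035 m and y of ramekin_large in the frame of tray_long between -0.108 and -0.078 m and x of cutter_small in the frame of tray_short between -0.035 and 0.035 m and y of cutter_small in the frame of tray_short between 0.0195 and 0.0495 m and z of each of cutter_small, ramekin_small in the frame of tray_short below 0.0095 m and x of ramekin_small in the frame of tray_short between -0.035 and 0.035 m and y of ramekin_small in the frame of tray_short between -0.0555 and -0.0255 m and distance of each of cutter_large, salt_pot, timer from where it was at the start of the episode below 0.02 m); the robot touches nothing.
It fails at once if the larger cutter, the salt pot or the timer was moved by more than 20 mm (distance of any of cutter_large, salt_pot, timer from where it was at the start of the episode above 0.02 m).
It fails at once if a thing was dropped (fell faster than 0.7 m/s clear of the fingers, a fall of some 25 mm) ((linear speed of jar above 0.7 m/s and contact force between the fingers and jar below 0.05 N) or (linear speed of ramekin_large above 0.7 m/s and contact force between the fingers and ramekin_large below 0.05 N) or (linear speed of ramekin_small above 0.7 m/s and contact force between the fingers and ramekin_small below 0.05 N) or (linear speed of scraper above 0.7 m/s and contact force between the fingers and scraper below 0.05 N) or (linear speed of cutter_small above 0.7 m/s and contact force between the fingers and cutter_small below 0.05 N)).
It also fails if it takes over 141 s, if anything falls off the work surface, if the arm or the gripper's body presses on something with over 40 N, if the wrist force passes 120 N, or if a joint passes its speed limit or range.

### The arm

A 6-joint arm with a two-finger parallel gripper is mounted at the origin on the work surface. World frame = base frame: x ahead of the robot, y to its left, z up, the work surface at z = 0. Lengths are in mm, angles in rad, forces in N, time in s.
With the tool pointing down it reaches from about 275 to 1000 mm from the base axis. Payload 8.4 kg.
Tool frame: the origin (TCP) lies at the very end of the fingers, on their centre line; the grasp point (between the pads) lies 19 mm behind it; z points along the fingers, y is the line along which they close (so a half turn about z gives the same grasp; the last joint's range is limited). The gripper opens to 85 mm and grips with 20 to 120 N. Pads are 22 mm wide; open, the fingers measure 114 mm over their backs; the gripper's body (76 mm by 85 mm) begins 54 mm behind the grasp point. The pads swing forward as they close: fully open they stand 13 mm farther back than shut.
Start: joints at [-1.262, 0.353, 1.633, -0, 1.155, -0.002], TCP at [191.136, -595.059, 231.281] pointing down, gripper open.
Joint ranges: [-2.63, 2.63], [-0.92, 2.1], [0.06, 2.66], [-1.3, 4.44], [0, 2.69], [-3.02, 3.02]. Speed limits (rad/s): [2.22, 2.22, 2.79, 3.14, 3.14, 3.14].

### API

Orientations are given as [roll, pitch, yaw] about the fixed x, y, z axes, in that order (R = Rz(yaw) Ry(pitch) Rx(roll)).
In Python, from rig import sensors, grab_frame, camera_params, order gives the robot as it stands. The module is installed in compiled form; this text tells all that it offers.
- The arm moves only by the tool move_arm, never from a script. Its argument "motion" is a list of rows, each a list of 7 numbers: the turn, a rotation vector about the tool's x, y, z in fractions of the full range, 1 being 2 rad, then the shift along the tool's x, y, z in shares of 100 cm (1.0 is 100 cm), then the finger opening in m, from 0 to 0.0854. A call has 1 to 8 rows; each row is the pose to reach, as a shift and turn from the pose commanded when the call began, along the tool's axes at that moment; what a row does not reach only later rows make up. A row lasts 1/8 s, in which the tool goes at most 62.5 mm and 10.7 degrees, less where a joint would pass 70% of its speed; a pose out of reach is approached as far as the arm can. A call with a gripper value outside its range is refused whole. The fingers move at their own pace and stop on an object; "grip_force" is the grip in N (left out, the last holds). Time passes only in rows, so rows that repeat a pose let the fingers close. It gives the time, the measured TCP pose, the force, the opening and the grip force at its end, in the units of the state.
- sensors.sense(): the state, without advancing time (a new reading comes with each control period).
- grab_frame(name): name is "scene" or "top" or "wrist"; returns (picture, depth): 400x640x3 uint8, red, green, blue; 400x640 float32, mm along the optical axis (not along the pixel's ray), 0 where there is no reading.
- camera_params(name): a dict with "camera_matrix" (3x3 intrinsics, pixels), "world_from_camera" (4x4, takes a point from camera to world coordinates). Camera axes: x right, y down, z forward; pixel columns grow to the right and rows downward; lengths in mm; the calibration is good to about 2 mm. The wrist camera is an equidistant fisheye: a pixel r from the principal point sees the ray r / f radians off the axis. A picture is of the moment at which its call begins: read the wrist's pose just before it. camera_params takes no time and is no camera call; for the wrist camera it gives the pose at the moment of the call.
- order.sign_off(): hands the job in; it is judged then, once.
The state is a dict: "clock": time; "qpos": joint angles; "qvel": joint speeds; "joint_efforts": joint torques, N m; "eef_pos": TCP position; "tcp_rot": TCP orientation; "contact_force": force on the tool from outside, world axes, zero at the start; "wrist_torque": the same for the moment, N m; "opening": opening from 0.0 (shut) to 1.0 (fully open); "grasp_force": force on a finger pad.
Only numpy, scipy, OpenCV 4.12 (cv2) and the standard library are available. Lean on these libraries where they do the work, as an engineer would, in place of code of your own. Each camera call takes 0.05 s, during which the arm holds its last target. There are 200 camera calls.

## Working session

There is one attempt and no reset: what is moved stays moved. The work goes in short steps, Python scripts to look and compute and a tool call to move; the robot and the scene stay as the last step left them, time stands still between calls to the robot, and variables do not carry over. Pictures are saved under pics/ and viewed, at most 14 in all, crops included, and the job is handed in when it is done.

Besides the shell and the picture viewer there is one more tool, called after ">>>" as name(argument=value, ...), one argument or row to a line, values as JSON. move_arm: Moves the arm, as the interface text tells. Its arguments: {"type":"object","properties":{"motion":{"type":"array","items":{"type":"array","items":{"type":"number"}}},"grip_force":{"type":"number"}},"required":["motion"]}

```bash
mkdir -p pics; ls; cat > h.py <<'E'
import numpy as np, cv2
from rig import sensors, grab_frame, camera_params, order
def snap(n,f):
    p,d=grab_frame(n); cv2.imwrite(f'pics/{f}.png',p[:,:,::-1]); np.savez(f'pics/{f}.npz',p=p,d=d,**camera_params(n)); return p,d
E
python3 - <<'E'
from h import *
np.set_printoptions(precision=3,suppress=True)
print(sensors.sense())
for n in ['scene','top','wrist']:
    p,d=snap(n,n+'0'); c=camera_params(n); print(n,c, (d>0).mean())
E
```

```text
pics
{'clock': 0.0, 'qpos': array([-1.262,  0.354,  1.634,  0.   ,  1.155, -0.002]), 'qvel': array([ 0.001, -0.   , -0.001,  0.001, -0.001, -0.001]), 'joint_efforts': array([ -0.002, -60.525, -34.206,   0.   ,   0.009,   0.   ]), 'eef_pos': array([ 191.   , -594.57 ,  230.536]), 'tcp_rot': array([-3.14 , -0.   ,  0.311]), 'contact_force': array([ 0.193, -0.568, -0.351]), 'wrist_torque': array([ 0.007, -0.056,  0.047]), 'grasp_force': 0.0, 'opening': 0.999216741224134}
scene {'camera_matrix': array([[405.904,   0.   , 322.596],
       [  0.   , 405.904, 197.871],
       [  0.   ,   0.   ,   1.   ]]), 'world_from_camera': array([[   0.475,    0.55 ,   -0.687, 1373.206],
       [   0.88 ,   -0.278,    0.386, -470.734],
       [   0.021,   -0.788,   -0.616,  765.   ],
       [   0.   ,    0.   ,    0.   ,    1.   ]])} 0.9960546875
top {'camera_matrix': array([[406.264,   0.   , 318.845],
       [  0.   , 406.264, 205.44 ],
       [  0.   ,   0.   ,   1.   ]]), 'world_from_camera': array([[   0.013,   -0.997,    0.075,  484.206],
       [  -0.999,   -0.01 ,    0.035,  -20.318],
       [  -0.034,   -0.076,   -0.997, 1099.508],
       [   0.   ,    0.   ,    0.   ,    1.   ]])} 0.996015625
wrist {'camera_matrix': array([[309.707,   0.   , 321.491],
       [  0.   , 309.707, 204.086],
       [  0.   ,   0.   ,   1.   ]]), 'world_from_camera': array([[   0.304,   -0.911,   -0.28 ,  262.832],
       [  -0.953,   -0.291,   -0.088, -572.747],
       [  -0.001,    0.293,   -0.956,  373.484],
       [   0.   ,    0.   ,    0.   ,    1.   ]])} 0.995671875
```

View pics/top0.png

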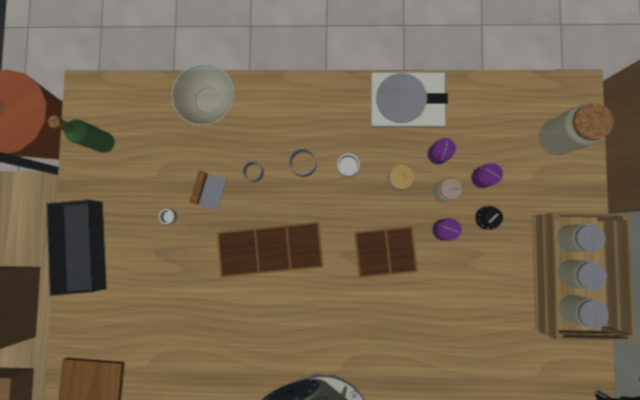

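View pics/scene0.png

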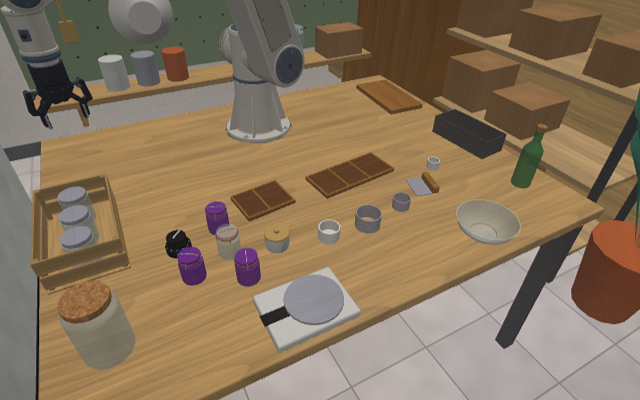

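Top view candidates:
- **Jar:** clear glass with a pale lid at (448,189). The purple look-alikes at (442,150), (487,175) and (447,229) are out.
- **Ramekins:** large (348,165), small (167,216). The bowl at (203,95) is out.
- **Cutters:** small (254,171), large (303,162), which stays.
- **Scraper:** (208,190), handle on the left.
- **Stay put:** salt pot (400,177), timer (488,217).
- **Trays:** long (270,249), with the wide well on the left (+y); short (386,252), with the wider well on the left.

Next I'll measure.

```bash
cat >> h.py <<'E'
def load(f): return np.load(f'pics/{f}.npz')
def rays(c,uv):
    K=c['camera_matrix'];T=c['world_from_camera']; uv=np.asarray(uv,float).reshape(-1,2)
    return T[:3,3],np.c_[(uv-[K[0,2],K[1,2]])/[K[0,0],K[1,1]],np.ones(len(uv))]@T[:3,:3].T
def onplane(c,uv,z):
    o,r=rays(c,uv); return o+r*((z-o[2])/r[:,2])[:,None]
def cloud(c):
    d=c['d']; v,u=np.mgrid[0:400,0:640]; o,r=rays(c,np.c_[u.ravel(),v.ravel()])
    return (o+r*d.reshape(-1,1)).reshape(400,640,3)
def circ(q):
    A=np.c_[2*q,np.ones(len(q))]; s=np.linalg.lstsq(A,(q**2).sum(1),rcond=None)[0]; return s[:2],np.sqrt(s[2]+s[:2]@s[:2])
E
python3 - <<'E'
from h import *
np.set_printoptions(precision=1,suppress=True)
C={n:load(n+'0') for n in('top','scene')}; W={n:cloud(C[n]) for n in C}
for n in C: 
    w=W[n]; t=w[(w[...,0]>250)&(w[...,0]<330)&(abs(w[...,1])<400)]; print(n,'table z',np.median(t[:,2]))
w=W['top']; m=((w[...,2]>9)&(w[...,0]>300)&(w[...,0]<780)&(abs(w[...,1])<520)).astype(np.uint8)
k,L,S,Ce=cv2.connectedComponentsWithStats(m)
ws=W['scene'].reshape(-1,3)
for i in range(1,k):
    if S[i,4]<25: continue
    q=w[L==i]; zt=np.percentile(q[:,2],97); c,r=cv2.minEnclosingCircle(q[q[:,2]>zt-6,:2].astype(np.float32))
    s=ws[(np.hypot(*(ws[:,:2]-c).T)<r+8)&(ws[:,2]>9)]
    if len(s): zs=np.percentile(s[:,2],97); c2,r2=cv2.minEnclosingCircle(s[s[:,2]>zs-6,:2].astype(np.float32))
    print(Ce[i],S[i,4],'top z',zt,'c',np.array(c),'r',r,'| scene z',zs,np.array(c2),r2)
p=C['top']['p']; hsv=cv2.cvtColor(p,cv2.COLOR_RGB2HSV)
m=((hsv[...,2]<115)&(hsv[...,1]>90)&(hsv[...,0]<20)).astype(np.uint8); m[:215]=0;m[285:]=0;m[:,:200]=0;m[:,440:]=0
m=cv2.morphologyEx(m,cv2.MORPH_OPEN,np.ones((2,2),np.uint8))
cs=[c for c in cv2.findContours(m,cv2.RETR_EXTERNAL,cv2.CHAIN_APPROX_NONE)[0] if cv2.contourArea(c)>200]
for c in cs:
    q=onplane(C['top'],c.reshape(-1,2),5)[:,:2].astype(np.float32); print('well',cv2.contourArea(c),cv2.minAreaRect(q))
big=np.hstack([cv2.resize(p[130:250,400:520],(480,480),interpolation=3),cv2.resize(p[150:240,150:210],(320,480),interpolation=3)])
cv2.imwrite('pics/crop1.png',big[:,:,::-1])
E
```

```text
top table z 0.7890382081775442
scene table z -0.38354059691295106Traceback (most recent call last):
  File "<stdin>", line 14, in <module>
NameError: name 'zs' is not defined. Did you mean: 'ws'?
```

```bash
cat > m.py <<'E'
from h import *
np.set_printoptions(precision=1,suppress=True)
C={n:load(n+'0') for n in('top','scene')}; W={n:cloud(C[n]) for n in C}
w=W['top']; m=((w[...,2]>9)&(w[...,0]>300)&(w[...,0]<780)&(abs(w[...,1])<520)).astype(np.uint8)
k,L,S,Ce=cv2.connectedComponentsWithStats(m)
ws=W['scene'].reshape(-1,3)
for i in range(1,k):
    if S[i,4]<25: continue
    q=w[L==i]; zt=np.percentile(q[:,2],97); c,r=cv2.minEnclosingCircle(q[q[:,2]>zt-6,:2].astype(np.float32))
    s=ws[(np.hypot(*(ws[:,:2]-c).T)<r+8)&(ws[:,2]>9)]
    zs,c2,r2=0,[0,0],0
    if len(s)>5: zs=np.percentile(s[:,2],97); c2,r2=cv2.minEnclosingCircle(s[s[:,2]>zs-6,:2].astype(np.float32))
    print(Ce[i],S[i,4],'z %.1f'%zt,'c',np.array(c),'r %.1f'%r,'| scene z %.1f'%zs,np.array(c2),'%.1f'%r2)
p=C['top']['p']; hsv=cv2.cvtColor(p,cv2.COLOR_RGB2HSV)
m=((hsv[...,2]<115)&(hsv[...,1]>90)&(hsv[...,0]<20)).astype(np.uint8); m[:215]=0;m[285:]=0;m[:,:200]=0;m[:,440:]=0
m=cv2.morphologyEx(m,cv2.MORPH_OPEN,np.ones((2,2),np.uint8))
cs=[c for c in cv2.findContours(m,cv2.RETR_EXTERNAL,cv2.CHAIN_APPROX_NONE)[0] if cv2.contourArea(c)>200]
for c in cs:
    q=onplane(C['top'],c.reshape(-1,2),5)[:,:2].astype(np.float32); print('well',cv2.contourArea(c),cv2.minAreaRect(q))
print('z in tray',[w[249,x,2].round(1) for x in (235,272,305,372,402)])
big=np.hstack([cv2.resize(p[130:250,400:520],(480,480),interpolation=3),cv2.resize(p[150:240,150:210],(320,480),interpolation=3)])
cv2.imwrite('pics/crop1.png',big[:,:,::-1])
E
python3 m.py
```

```text
[201.  123.5] 30 z 193.9 c [484.2 -20.3] r 0.0 | scene z 0.0 [0 0] 0.0
[441.2 150.6] 540 z 80.8 c [ 604.7 -170.5] r 192.6 | scene z 78.0 [ 612.  -308.9] 129.8
[301.6 161. ] 207 z 48.4 c [598.5  29.4] r 124.6 | scene z 45.1 [673.6   9.6] 88.6
[347.8 164.4] 178 z 41.9 c [593.  -44.5] r 111.4 | scene z 42.8 [670.9 -12.2] 76.2
[251.9 170.8] 144 z 37.8 c [576.2 100.2] r 151.6 | scene z 44.8 [681.3  61.2] 38.1
[486.7 175. ] 592 z 80.4 c [ 568.6 -231.5] r 227.4 | scene z 78.0 [ 612.5 -319.7] 130.6
[400.1 177.2] 542 z 60.7 c [ 565.3 -110.9] r 121.6 | scene z 58.4 [ 644.3 -196.3] 8.9
[197.6 187.3] 312 z 28.6 c [563.3 165.5] r 201.9 | scene z 44.4 [681.6  61.5] 38.1
[446.8 189.9] 524 z 80.4 c [ 552.9 -177.6] r 171.6 | scene z 77.9 [ 591.1 -300. ] 110.1
[488.5 217.4] 524 z 54.3 c [ 514.1 -235.4] r 217.1 | scene z 78.1 [ 607.8 -303.7] 126.1
[166.8 216. ] 154 z 33.9 c [508.4 213.9] r 235.5 | scene z 42.6 [660.7 117.7] 86.0
[446.4 229.3] 529 z 80.6 c [ 490.4 -179.2] r 159.0 | scene z 77.8 [ 548.1 -304.9] 67.1
[268.3 249.9] 789 z 17.7 c [447.4 136.7] r 161.3 | scene z 15.2 [450.2 147.9] 149.4
[385.9 251.6] 502 z 17.2 c [ 442.5 -132.2] r 119.4 | scene z 15.1 [ 450.1 -161.1] 98.1
well 2622.0 ((445.64776611328125, -162.25839233398438), (126.05561828613281, 158.00787353515625), 6.585973739624023)
well 4529.5 ((446.3243408203125, 147.10385131835938), (123.82101440429688, 278.703125), 6.455368995666504)
z in tray [np.float64(8.1), np.float64(5.3), np.float64(3.5), np.float64(3.3), np.float64(7.4)]
```

View pics/crop1.png

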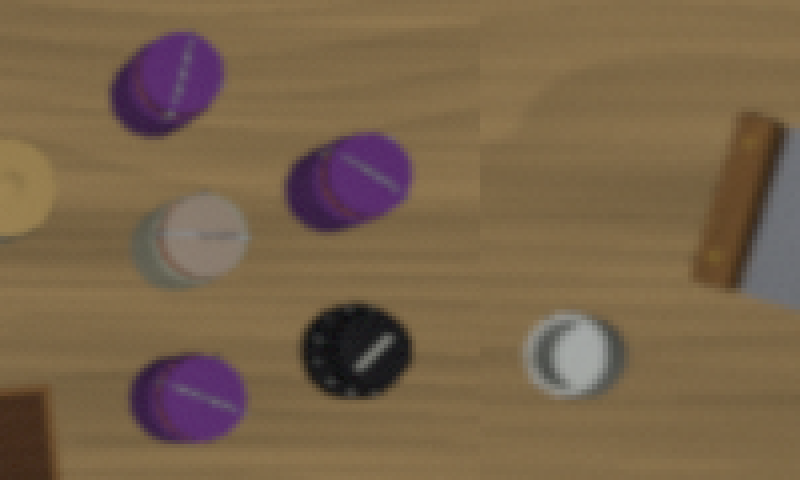

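The crop shows the clear, pale-lidded jar at top pixel (448,189), with only purple look-alikes around it. The small ramekin and the scraper handle are as expected. The zero-depth pixels polluted the fits, so I'll filter them out and refit.

```bash
sed -i "s/(w\[...,2\]>9)&/(w[...,2]>9)\&(C['top']['d']>300)\&/; s/^ws=.*/ws=W['scene'][C['scene']['d']>300]/" m.py
sed -i "s/c,r=cv2.minEnclosingCircle(q\[q\[:,2\]>zt-6,:2\].astype(np.float32))/hi=q[q[:,2]>zt-6]; c0=np.median(hi[:,:2],0); hi=hi[np.hypot(*(hi[:,:2]-c0).T)<60]; c,r=cv2.minEnclosingCircle(hi[:,:2].astype(np.float32))/" m.py
cat >> m.py <<'E'
# tray centres: rim top plane; scene view check
for n,roi in (('top',None),('scene',1)):
    p=C[n]['p']; h=cv2.cvtColor(p,cv2.COLOR_RGB2HSV); m=((h[...,2]<115)&(h[...,1]>90)&(h[...,0]<20)).astype(np.uint8)
    g=onplane(C[n],np.c_[np.tile(np.arange(640),400),np.repeat(np.arange(400),640)],9).reshape(400,640,3)
    m[(g[...,0]<350)|(g[...,0]>540)|(g[...,1]<-270)|(g[...,1]>310)]=0
    for c in cv2.findContours(m,0,1)[0]:
        if cv2.contourArea(c)>500: print(n,'tray',cv2.minAreaRect(onplane(C[n],c.reshape(-1,2),9)[:,:2].astype(np.float32)))
# handle + blade
w=W['top']; p=C['top']['p']; h=cv2.cvtColor(p,cv2.COLOR_RGB2HSV)
for n in C:
    w=W[n]; q=w[(w[...,2]>16)&(w[...,2]<32)&(C[n]['d']>300)&(abs(w[...,0]-530)<80)&(w[...,1]>240)&(w[...,1]<370)]
    zt=np.median(q[:,2]); (c,s,a)=cv2.minAreaRect(q[:,:2].astype(np.float32)); print(n,'handle',zt,np.array(c),np.array(s),a)
E
python3 m.py
```

```text
[441.2 150.6] 536 z 80.3 c [ 710.3 -299.9] r 26.2 | scene z 78.7 [ 713.7 -300.4] 27.8
[301.7 161. ] 205 z 48.3 c [681.  64.] r 35.9 | scene z 46.0 [681.3  61.2] 38.1
[347.9 164.4] 177 z 41.6 c [674.5 -56.8] r 29.9 | scene z 38.8 [675.8 -59.6] 32.1
[251.9 170.8] 143 z 37.8 c [656.8 198.2] r 26.2 | scene z 36.2 [660.2 196.8] 27.3
[486.7 175. ] 590 z 80.3 c [ 647.7 -416.3] r 27.8 | scene z 78.6 [ 649.6 -417.6] 28.0
[400.1 177.2] 541 z 60.7 c [ 641.2 -195.5] r 8.6 | scene z 62.3 [ 644.3 -196.3] 8.9
[197.6 187.3] 309 z 28.4 c [612.3 348.2] r 44.8 | scene z 26.0 [615.6 344.1] 44.5
[446.8 189.9] 522 z 80.3 c [ 608.8 -312.7] r 26.9 | scene z 78.6 [ 611.4 -314.3] 27.3
[488.4 217.4] 521 z 54.2 c [ 539.5 -427.1] r 24.2 | scene z 52.9 [ 541.4 -428.6] 25.3
[166.8 216.1] 152 z 33.5 c [532.1 427.1] r 21.1 | scene z 32.1 [535.4 426.1] 21.9
[446.4 229.3] 527 z 80.4 c [ 506.2 -311.4] r 28.5 | scene z 78.2 [ 508.2 -312.3] 28.7
[268.5 249.7] 781 z 17.4 c [443.6 155.9] r 59.6 | scene z 15.1 [444.  156.2] 67.3
[385.8 251.6] 497 z 17.0 c [ 446.5 -164. ] r 59.9 | scene z 14.4 [ 446.5 -163.1] 67.4
well 2622.
[... 434 characters left out ...]
.0933837890625, 149.2491912841797), (123.42804718017578, 277.75799560546875), 6.451318740844727)
scene tray ((454.33056640625, -162.5565185546875), (131.0015106201172, 156.31588745117188), 6.701380252838135)
scene tray ((440.7268371582031, -124.72295379638672), (111.24714660644531, 74.70079803466797), 6.4393134117126465)
scene tray ((455.83734130859375, 145.73074340820312), (130.2987518310547, 281.9394226074219), 6.441328048706055)
scene tray ((440.8415832519531, 194.19105529785156), (111.69957733154297, 180.2617950439453), 6.492713928222656)
top handle 24.228885800929675 [538.  315.4] [165.9  44.7] 33.62920379638672
scene handle 23.439788577403533 [592.4 352.1] [22.1 39.9] 72.23210906982422
```

Heights and sizes match the text in both views. Jar is at about (610,-313.5), gripped along world y to stay clear of its neighbours. I'll write a move-number helper and start.

```bash
cat > go.py <<'E'
import sys
from h import *
from scipy.spatial.transform import Rotation as R
np.set_printoptions(precision=4,suppress=True)
s=sensors.sense(); p=s['eef_pos']; r=R.from_euler('xyz',s['tcp_rot'])
print('t',round(s['clock'],2),'tcp',p.round(1),s['tcp_rot'].round(3),'open',round(s['opening'],3),'F',s['contact_force'].round(1),'grip',round(s['grasp_force'],1))
for a in sys.argv[1:]:
    x,y,z,w=map(float,a.split(','))
    print(a,np.r_[(r.inv()*R.from_euler('xyz',[np.pi,0,w])).as_rotvec(),r.inv().apply(np.array([x,y,z])-p)/1000])
E
python3 go.py 610,-313.5,180,0 610,-313.5,18,0
```

```text
t 0.15 tcp [ 191.  -594.7  230.7] [-3.141  0.     0.311] open 0.994 F [ 0.3  1.  -0.8] grip 0.0
610,-313.5,180,0 [-0.001   0.0002  0.3108  0.4849 -0.1396  0.0509]
610,-313.5,18,0 [-0.001   0.0002  0.3108  0.4849 -0.1394  0.2129]
```

Careful with the scale: turns go in shares of 2 rad. That gives: 0.15 rad / 2 = 0.075.

>>> move_arm(
  motion=[
    [0,0,0.025,0.05,-0.015,0,0.085],
    [0,0,0.05,0.11,-0.03,0.01,0.085],
    [0,0,0.075,0.17,-0.05,0.02,0.085],
    [0,0,0.1,0.23,-0.066,0.025,0.085],
    [0,0,0.125,0.29,-0.083,0.03,0.085],
    [0,0,0.155,0.35,-0.1,0.035,0.085],
    [0,0,0.155,0.41,-0.118,0.043,0.085],
    [0,0,0.155,0.46,-0.132,0.05,0.085],
  ],
  grip_force=40,
)

```text
clock: 1.15
eef_pos: [590.4, -327.0, 180.8]
tcp_rot: [-3.141, 0.0, 0.001]
contact_force: [-0.1, 0.0, 0.7]
opening: 0.996
grasp_force: 0.0
```

```bash
python3 go.py 610,-313.5,180,0 610,-313.5,18,0; python3 -c "
from h import *
snap('wrist','w1')"
```

```text
t 1.15 tcp [ 590.4 -327.   180.8] [-3.141  0.     0.001] open 0.996 F [-0.1  0.   0.7] grip 0.0
610,-313.5,180,0 [-0.0002  0.0002  0.0014  0.0197 -0.0135  0.0008]
610,-313.5,18,0 [-0.0002  0.0002  0.0014  0.0197 -0.0134  0.1628]
```

View pics/w1.png

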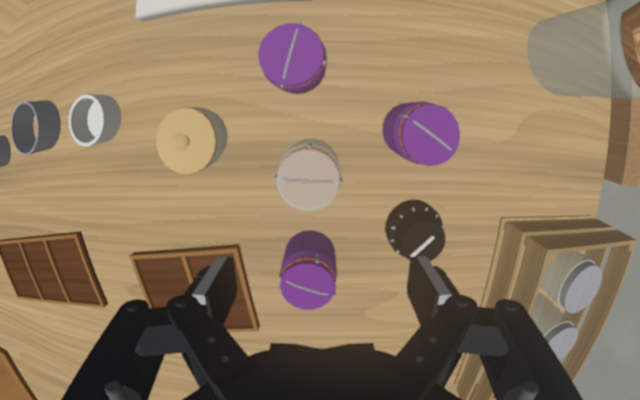

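The wrist view shows the jar lid at (309,180), surrounded by purple jars at (292,55), (421,133) and (308,272), the timer at (415,230) and the salt pot at (187,140). I'll use it to check the jar's position.

```bash
cat >> h.py <<'E'
def wrays(c,uv):
    K=c['camera_matrix'];T=c['world_from_camera']; q=(np.asarray(uv,float).reshape(-1,2)-[K[0,2],K[1,2]])/K[0,0]
    th=np.linalg.norm(q,axis=1)[:,None]; return T[:3,3],np.c_[q*np.sinc(th/np.pi)/np.sinc(th/np.pi) *np.sin(th)/np.maximum(th,1e-9),np.cos(th)]@T[:3,:3].T
def wplane(c,uv,z):
    o,r=wrays(c,uv); return o+r*((z-o[2])/r[:,2])[:,None]
def wcloud(c):
    v,u=np.mgrid[0:400,0:640]; uv=np.c_[u.ravel(),v.ravel()]; o,r=wrays(c,uv); f=c['world_from_camera'][:3,2]
    return (o+r*(c['d'].ravel()/(r@f))[:,None]).reshape(400,640,3)
E
python3 - <<'E'
from h import *
np.set_printoptions(precision=1,suppress=True)
c=load('w1'); print(wplane(c,[[309,180],[310,146],[307,210],[278,180],[341,180]],80))
w=wcloud(c); print(w[180,309],w[300,310],w[110,300])
q=w[150:205,283:335].reshape(-1,3); q=q[(q[:,2]>74)&(q[:,2]<85)]; print(cv2.minEnclosingCircle(q[:,:2].astype(np.float32)),q[:,2].mean())
E
```

```text
[[ 616.3 -313.6   80. ]
 [ 643.7 -314.6   80. ]
 [ 591.  -311.8   80. ]
 [ 616.4 -288.6   80. ]
 [ 616.4 -339.3   80. ]]
[ 615.7 -313.5   77.4] [ 499.2 -312.9   75.9] [ 672.8 -301.3   -0.8]
((615.2791137695312, -312.2626037597656), 26.29621696472168) 76.30284576986563
```

The three views agree to within about 5 mm, so I'll use x=613. Move over the jar and lower onto it.

>>> move_arm(
  motion=[
    [0,0,0,0.022,-0.0135,0,0.085],
    [0,0,0,0.0227,-0.0135,0.03,0.085],
    [0,0,0,0.0227,-0.0135,0.06,0.085],
    [0,0,0,0.0227,-0.0135,0.09,0.085],
    [0,0,0,0.0227,-0.0135,0.12,0.085],
    [0,0,0,0.0227,-0.0135,0.145,0.085],
    [0,0,0,0.0227,-0.0135,0.1628,0.085],
    [0,0,0,0.0227,-0.0135,0.1628,0.085],
  ],
)

```text
clock: 2.2
eef_pos: [610.5, -315.0, 17.3]
tcp_rot: [-3.141, 0.002, 0.0]
contact_force: [-0.4, 0.3, 0.2]
opening: 0.996
grasp_force: 0.0
```

>>> move_arm(
  motion=[
    [0,0,0,0,0,0,0.05],
    [0,0,0,0,0,0,0.05],
    [0,0,0,0,0,0,0.05],
    [0,0,0,0,0,0,0.05],
    [0,0,0,0,0,0,0.05],
    [0,0,0,0,0,0,0.05],
  ],
  grip_force=40,
)

```text
clock: 2.95
eef_pos: [612.3, -315.6, 20.2]
tcp_rot: [3.141, -0.002, 0.001]
contact_force: [-1.3, 1.4, 6.3]
opening: 0.663
grasp_force: 43.4
```

Scaled: -0.55 rad / 2 = -0.275.

>>> move_arm(
  motion=[
    [0,0,0,0,0,-0.015,0.05],
    [0,0,0,0,0,-0.045,0.05],
    [0,0,0,0,0,-0.08,0.05],
    [0,0,0,0,0,-0.11,0.05],
    [0,0,-0.05,-0.01,-0.03,-0.12,0.05],
    [0,0,-0.125,-0.03,-0.07,-0.12,0.05],
    [0,0,-0.2,-0.045,-0.12,-0.12,0.05],
    [0,0,-0.275,-0.06,-0.17,-0.12,0.05],
  ],
)

```text
clock: 3.95
eef_pos: [550.7, -144.0, 139.5]
tcp_rot: [3.141, -0.001, 0.555]
contact_force: [0.1, 0.0, -0.8]
opening: 0.666
grasp_force: 43.4
```

```bash
python3 go.py 451,140.5,130,1.683
```

```text
t 3.95 tcp [ 550.7 -144.   139.5] [ 3.141 -0.001  0.555] open 0.666 F [ 0.1  0.  -0.8] grip 43.4
451,140.5,130,1.683 [ 0.0011 -0.0003 -1.1279  0.0652 -0.2943  0.0093]
```

Scaled: -1.128 rad / 2 = -0.564.

>>> move_arm(
  motion=[
    [0,0,-0.08,0.01,-0.045,0,0.05],
    [0,0,-0.16,0.02,-0.09,0.003,0.05],
    [0,0,-0.24,0.03,-0.135,0.005,0.05],
    [0,0,-0.32,0.04,-0.18,0.007,0.05],
    [0,0,-0.4,0.05,-0.225,0.009,0.05],
    [0,0,-0.48,0.058,-0.265,0.009,0.05],
    [0,0,-0.564,0.0652,-0.2943,0.009,0.05],
    [0,0,-0.564,0.0652,-0.2943,0.009,0.05],
  ],
)

```text
clock: 4.95
eef_pos: [452.4, 141.2, 130.3]
tcp_rot: [3.141, -0.0, 1.683]
contact_force: [-0.5, -0.4, -2.6]
opening: 0.664
grasp_force: 43.4
```

```bash
python3 -c "
from h import *
snap('wrist','w2')"; python3 go.py 451,140.5,25,1.683
```

```text
t 5.0 tcp [452.8 140.3 130.2] [ 3.141 -0.     1.68 ] open 0.664 F [ 0.5 -0.9 -1.8] grip 43.4
451,140.5,25,1.683 [ 0.001  -0.0001 -0.0035  0.0004 -0.0019  0.1052]
```

View pics/w2.png

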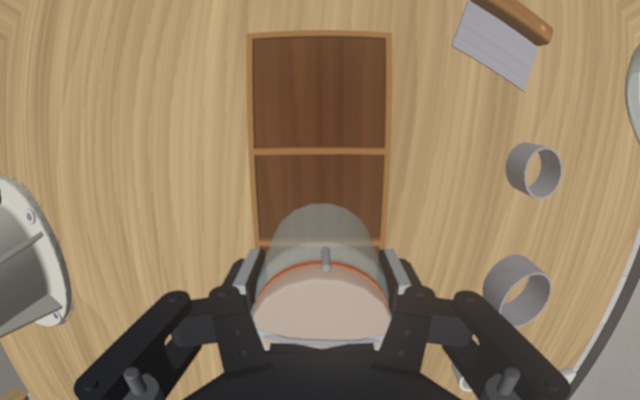

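The wrist view shows the tray end rim at (247,34) to (391,33), the first divider at row 152 and the second at row 243. I'll refine the tray pose from these.

```bash
python3 - <<'E'
from h import *
np.set_printoptions(precision=1,suppress=True)
c=load('w2'); w=wcloud(c)
q=wplane(c,[[247,34],[391,33],[250.5,152],[388,151],[256,243],[384,243]],13); print(q[:,:2])
for a,b in((0,1),(2,3),(4,5)): print('mid',(q[a]+q[b])[:2]/2,'ang',np.degrees(np.arctan2(*(q[b]-q[a])[[1,0]])),'w',np.linalg.norm(q[b]-q[a]))
print(np.linalg.norm(q[0]-q[2]),'exp 101-103.5',np.linalg.norm(q[2]-q[4]),'exp 85; floor z',np.median(w[60:140,270:370,2]),np.median(w[165:195,270:370,2]), 'table',np.median(w[150:230,100:200,2]))
v=np.array([-np.sin(.1126),np.cos(.1126)])
m=(q[0]+q[1])[:2]/2; print('ctr from end',m-138*v); m=(q[2]+q[3])[:2]/2; print('ctr from div1',m-34.5*v); m=(q[4]+q[5])[:2]/2; print('div2',m+50.5*v)
E
```

```text
[[375.8 276.5]
 [495.8 289.9]
 [388.4 174.6]
 [505.3 187.9]
 [397.1  90.4]
 [515.8 103. ]]
mid [435.8 283.2] ang 6.401559410905653 w 120.76989498783854
mid [446.9 181.2] ang 6.4782389101268665 w 117.70665962247423
mid [456.5  96.7] ang 6.09635869290627 w 119.36897882679197
102.66283518427387 exp 101-103.5 84.66748518705272 exp 85; floor z 5.055763220696662 5.057532128940551 table -0.0833824562495522
ctr from end [451.3 146.1]
ctr from div1 [450.7 146.9]
div2 [450.8 146.9]
```

>>> move_arm(
  motion=[
    [0,0,0,-0.002,-0.001,0.02,0.05],
    [0,0,0,-0.002,-0.001,0.045,0.05],
    [0,0,0,-0.002,-0.001,0.07,0.05],
    [0,0,0,-0.002,-0.001,0.09,0.05],
    [0,0,0,-0.002,-0.001,0.1,0.05],
    [0,0,0,-0.002,-0.001,0.103,0.05],
    [0,0,0,-0.002,-0.001,0.105,0.05],
    [0,0,0,-0.002,-0.001,0.105,0.05],
  ],
)

```text
clock: 6.0
eef_pos: [452.6, 137.6, 25.1]
tcp_rot: [3.14, -0.0, 1.679]
contact_force: [-0.4, -0.9, -1.1]
opening: 0.663
grasp_force: 43.4
```

>>> move_arm(
  motion=[
    [0,0,0,0,0,0.001,0.05],
    [0,0,0,0,0,0.0015,0.05],
    [0,0,0,0,0,0.002,0.05],
    [0,0,0,0,0,0.002,0.05],
  ],
)

```text
clock: 6.5
eef_pos: [452.7, 137.6, 24.9]
tcp_rot: [3.14, -0.0, 1.679]
contact_force: [-7.8, -4.9, 35.2]
opening: 0.666
grasp_force: 46.7
```

Contact. I'll relieve the push and release.

>>> move_arm(
  motion=[
    [0,0,0,0,0,-0.0015,0.05],
    [0,0,0,0,0,-0.0015,0.05],
    [0,0,0,0,0,-0.0015,0.078],
    [0,0,0,0,0,-0.0015,0.078],
    [0,0,0,0,0,-0.0015,0.078],
    [0,0,0,0,0,-0.015,0.08],
    [0,0,0,0,0,-0.04,0.085],
    [0,0,0,0,0,-0.08,0.085],
  ],
)

```text
clock: 7.5
eef_pos: [451.3, 137.3, 103.2]
tcp_rot: [-3.14, 0.0, 1.679]
contact_force: [1.2, 0.3, 0.0]
opening: 0.996
grasp_force: 0.0
```

```bash
python3 go.py 675,-58,120,1.683
```

```text
t 7.5 tcp [451.3 137.3 103.2] [-3.14   0.     1.679] open 0.996 F [1.2 0.3 0. ] grip 0.0
675,-58,120,1.683 [-0.0019  0.0004 -0.0042 -0.2183  0.2013 -0.0171]
```

>>> move_arm(
  motion=[
    [0,0,0,0,0,-0.03,0.085],
    [0,0,0,-0.03,0.028,-0.04,0.085],
    [0,0,0,-0.07,0.065,-0.04,0.085],
    [0,0,0,-0.11,0.102,-0.04,0.085],
    [0,0,0,-0.15,0.139,-0.04,0.085],
    [0,0,0,-0.19,0.176,-0.04,0.085],
    [0,0,0,-0.218,0.201,-0.04,0.085],
    [0,0,0,-0.218,0.201,-0.04,0.085],
  ],
)

```text
clock: 8.5
eef_pos: [676.9, -59.4, 143.1]
tcp_rot: [3.14, 0.001, 1.677]
contact_force: [-1.1, 0.0, 0.2]
opening: 0.996
grasp_force: 0.0
```

```bash
python3 go.py 675,-58,3,1.683; python3 -c "
from h import *
p,d=snap('wrist','w3'); p,d=snap('top','t3')
for n in('w3',):
  c=load(n); w=wcloud(c); m=(c['d']>0)&(np.hypot(w[...,0]-675,w[...,1]+58)<45)&(w[...,2]>33)&(w[...,2]<45); q=w[m]; print(len(q),cv2.minEnclosingCircle(q[:,:2].astype(np.float32)),np.median(q[:,2]),circ(q[:,:2]))
c=load('t3'); w=cloud(c); m=(np.hypot(w[...,0]-452,w[...,1]-139)<45)&(w[...,2]>70); q=w[m]; print('jar',cv2.minEnclosingCircle(q[:,:2].astype(np.float32)),np.median(q[:,2]))
"
```

```text
t 8.5 tcp [676.9 -59.4 143.1] [3.14  0.001 1.677] open 0.996 F [-1.1  0.   0.2] grip 0.0
675,-58,3,1.683 [ 0.0013  0.0005 -0.0063  0.0017 -0.0019  0.1401]
1091 ((675.0067749023438, -58.225406646728516), 30.01451301574707) 37.560015228932144 (array([675.16047537, -57.90314144]), np.float64(27.552418460533172))
jar ((450.6033935546875, 136.8833465576172), 27.540054321289062) 82.69963291004558
```

View pics/w3.png

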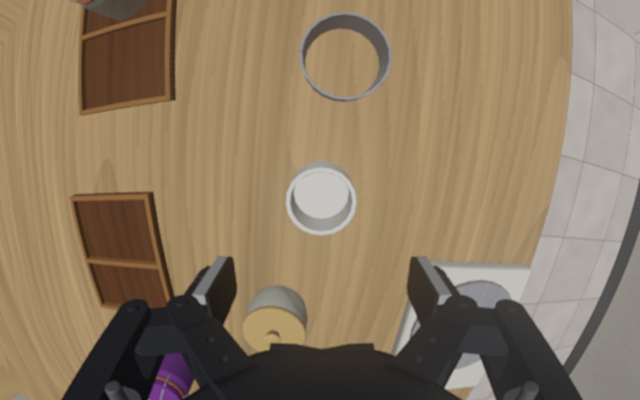

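The wrist view has the ramekin rim centred at (321,198), which maps to (675,-58) at height 37.6. That matches, so I'll descend and grip.

Scaled: -0.006 rad / 2 = -0.003.

>>> move_arm(
  motion=[
    [0,0,-0.003,0.0017,-0.002,0.03,0.085],
    [0,0,-0.003,0.0017,-0.002,0.07,0.085],
    [0,0,-0.003,0.0017,-0.002,0.105,0.085],
    [0,0,-0.003,0.0017,-0.002,0.13,0.085],
    [0,0,-0.003,0.0017,-0.002,0.137,0.085],
    [0,0,-0.003,0.0017,-0.002,0.137,0.085],
  ],
)

```text
clock: 9.35
eef_pos: [672.9, -55.4, 6.0]
tcp_rot: [-3.141, -0.0, 1.685]
contact_force: [-0.3, 0.9, -0.1]
opening: 0.994
grasp_force: 0.0
```

>>> move_arm(
  motion=[
    [0,0,0,0,0,0,0.055],
    [0,0,0,0,0,0,0.055],
    [0,0,0,0,0,0,0.055],
    [0,0,0,0,0,0,0.055],
    [0,0,0,0,0,0,0.055],
    [0,0,0,0,0,0,0.055],
  ],
)

```text
clock: 10.1
eef_pos: [674.4, -55.9, 7.5]
tcp_rot: [3.139, 0.0, 1.685]
contact_force: [-1.3, 1.6, 6.7]
opening: 0.701
grasp_force: 42.5
```

>>> move_arm(
  motion=[
    [0,0,0,0,0,-0.015,0.055],
    [0,0,0,0,0,-0.045,0.055],
    [0,0,0,0.01,-0.015,-0.08,0.055],
    [0,0,0,0.03,-0.05,-0.105,0.055],
    [0,0,0,0.05,-0.09,-0.11,0.055],
    [0,0,0,0.07,-0.13,-0.11,0.055],
    [0,0,0,0.09,-0.17,-0.11,0.055],
    [0,0,0,0.11,-0.2,-0.11,0.055],
  ],
)

```text
clock: 11.1
eef_pos: [460.2, 30.8, 116.4]
tcp_rot: [3.141, 0.0, 1.684]
contact_force: [-0.2, 0.1, -1.5]
opening: 0.697
grasp_force: 43.9
```

```bash
python3 go.py 461.5,56.5,40,1.683 461.5,56.5,13,1.683
```

```text
t 11.1 tcp [460.2  30.8 116.4] [3.141 0.    1.684] open 0.697 F [-0.2  0.1 -1.5] grip 43.9
461.5,56.5,40,1.683 [0.0005 0.     0.0015 0.0254 0.0041 0.0764]
461.5,56.5,13,1.683 [0.0005 0.     0.0015 0.0254 0.0041 0.1034]
```

>>> move_arm(
  motion=[
    [0,0,0,0.015,0.002,0.01,0.055],
    [0,0,0,0.0254,0.004,0.035,0.055],
    [0,0,0,0.0254,0.004,0.065,0.055],
    [0,0,0,0.0254,0.004,0.09,0.055],
    [0,0,0,0.0254,0.004,0.1,0.055],
    [0,0,0,0.0254,0.004,0.1025,0.055],
    [0,0,0,0.0254,0.004,0.1035,0.055],
    [0,0,0,0.0254,0.004,0.1035,0.055],
  ],
)

```text
clock: 12.1
eef_pos: [463.7, 56.2, 12.7]
tcp_rot: [3.14, -0.0, 1.685]
contact_force: [0.5, 0.3, -2.7]
opening: 0.7
grasp_force: 43.9
```

>>> move_arm(
  motion=[
    [0,0,0,0,0,0.0008,0.055],
    [0,0,0,0,0,0.0012,0.055],
    [0,0,0,0,0,0.0012,0.055],
  ],
)

```text
clock: 12.48
eef_pos: [463.7, 56.3, 12.4]
tcp_rot: [3.14, -0.0, 1.685]
contact_force: [-4.7, -0.8, 19.3]
opening: 0.698
grasp_force: 45.7
```

>>> move_arm(
  motion=[
    [0,0,0,0,0,-0.001,0.055],
    [0,0,0,0,0,-0.001,0.072],
    [0,0,0,0,0,-0.001,0.072],
    [0,0,0,0,0,-0.001,0.072],
    [0,0,0,0,0,-0.012,0.075],
    [0,0,0,0,0,-0.045,0.085],
    [0,0,0,0,0,-0.095,0.085],
    [0,0,0,0,0,-0.125,0.085],
  ],
)

```text
clock: 13.48
eef_pos: [463.7, 56.3, 138.5]
tcp_rot: [3.139, -0.0, 1.685]
contact_force: [0.2, -0.8, -0.6]
opening: 0.993
grasp_force: 0.0
```

```bash
python3 go.py 658.5,197.5,130,1.683
```

```text
t 13.47 tcp [463.7  56.3 138.5] [ 3.139 -0.     1.685] open 0.993 F [ 0.2 -0.8 -0.6] grip 0.0
658.5,197.5,130,1.683 [ 0.0024 -0.      0.0018  0.1181  0.2096  0.0091]
```

>>> move_arm(
  motion=[
    [0,0,0,0.017,0.03,0,0.085],
    [0,0,0,0.034,0.06,0,0.085],
    [0,0,0,0.051,0.09,0,0.085],
    [0,0,0,0.068,0.12,0,0.085],
    [0,0,0,0.085,0.15,0,0.085],
    [0,0,0,0.102,0.18,0,0.085],
    [0,0,0,0.118,0.2096,0,0.085],
    [0,0,0,0.118,0.2096,0,0.085],
  ],
)

```text
clock: 14.48
eef_pos: [659.3, 198.5, 136.3]
tcp_rot: [3.14, -0.0, 1.686]
contact_force: [-0.5, -0.0, 0.1]
opening: 0.993
grasp_force: 0.0
```

```bash
python3 -c "
from h import *
np.set_printoptions(precision=1,suppress=True)
p,d=snap('wrist','w4'); p,d=snap('top','t4')
c=load('w4'); w=wcloud(c); m=(c['d']>0)&(np.hypot(w[...,0]-658,w[...,1]-197)<45)&(w[...,2]>30)&(w[...,2]<42); q=w[m]; print(len(q),cv2.minEnclosingCircle(q[:,:2].astype(np.float32)),np.median(q[:,2]))
m=(c['d']>0)&(abs(w[...,0]-600)<80)&(abs(w[...,1]-340)<65)&(w[...,2]>17)&(w[...,2]<30);print('handle',cv2.minAreaRect(w[m][:,:2].astype(np.float32)),np.median(w[m][:,2]))
c=load('t4'); w=cloud(c)
for x,y,z in((451,137,70),(462,54,30)):
  m=(np.hypot(w[...,0]-x,w[...,1]-y)<40)&(w[...,2]>z); q=w[m]; print('placed',cv2.minEnclosingCircle(q[:,:2].astype(np.float32)),np.median(q[:,2]))
"; python3 go.py 658.5,197.5,6,1.683
```

```text
682 ((657.540771484375, 195.41859436035156), 26.219337463378906) 34.39777578124908
handle ((613.46875, 344.3187561035156), (22.812705993652344, 89.92784881591797), 74.74059295654297) 23.402235381181157
placed ((450.9841613769531, 136.9925079345703), 39.97582244873047) 686.5117402381976
placed ((459.2587585449219, 60.1561164855957), 36.314781188964844) 674.1722547934831
t 14.57 tcp [657.2 197.1 135.8] [-3.141  0.     1.685] open 0.995 F [-0.3  0.3 -0.3] grip 0.0
658.5,197.5,6,1.683 [-0.001   0.0003  0.0021  0.0003  0.0014  0.1298]
```

View pics/w4.png

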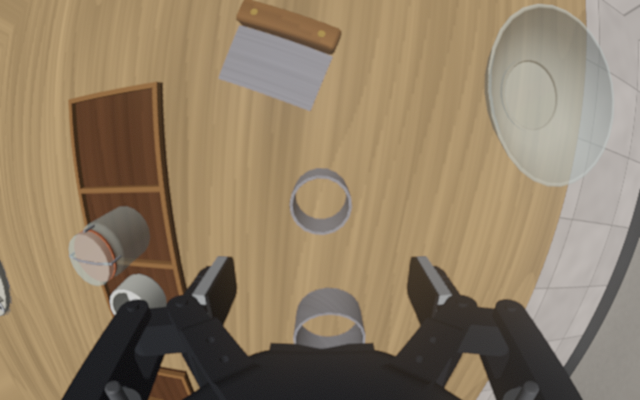

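The cutter is centred at (321,201) in the wrist view, which maps to (657.5,195.5) at height 34.4. The jar and large ramekin are standing in their wells at lower left. I'll grip the cutter.

>>> move_arm(
  motion=[
    [0,0,0,-0.001,0.0005,0.03,0.085],
    [0,0,0,-0.001,0.0005,0.07,0.085],
    [0,0,0,-0.001,0.0005,0.105,0.085],
    [0,0,0,-0.001,0.0005,0.125,0.08],
    [0,0,0,-0.001,0.0005,0.13,0.075],
    [0,0,0,-0.001,0.0005,0.13,0.07],
  ],
  grip_force=30,
)

```text
clock: 15.32
eef_pos: [658.9, 196.3, 6.6]
tcp_rot: [3.141, -0.0, 1.685]
contact_force: [0.7, -0.2, 0.0]
opening: 0.823
grasp_force: 0.0
```

>>> move_arm(
  motion=[
    [0,0,0,0,0,0,0.045],
    [0,0,0,0,0,0,0.045],
    [0,0,0,0,0,0,0.045],
    [0,0,0,0,0,0,0.045],
    [0,0,0,0,0,0,0.045],
    [0,0,0,0,0,0,0.045],
  ],
)

```text
clock: 16.08
eef_pos: [659.5, 196.6, 7.5]
tcp_rot: [3.139, -0.0, 1.685]
contact_force: [-0.6, -0.5, 6.3]
opening: 0.599
grasp_force: 31.2
```

>>> move_arm(
  motion=[
    [0,0,0,0,0,-0.02,0.045],
    [0,0,0,0,0,-0.055,0.045],
    [0,0,0,-0.01,-0.01,-0.09,0.045],
    [0,0,0,-0.05,-0.03,-0.115,0.045],
    [0,0,0,-0.1,-0.065,-0.12,0.045],
    [0,0,0,-0.15,-0.1,-0.12,0.045],
    [0,0,0,-0.2,-0.14,-0.12,0.045],
    [0,0,0,-0.25,-0.18,-0.12,0.045],
  ],
)

```text
clock: 17.08
eef_pos: [509.1, -71.5, 127.3]
tcp_rot: [3.139, 0.001, 1.685]
contact_force: [1.4, -0.0, -1.0]
opening: 0.599
grasp_force: 31.6
```

```bash
python3 go.py 446.6,-127.7,120,1.683
```

```text
t 17.07 tcp [509.1 -71.5 127.3] [3.139 0.001 1.685] open 0.599 F [ 1.4 -0.  -1. ] grip 31.6
446.6,-127.7,120,1.683 [ 0.0021  0.0007  0.0022 -0.0487 -0.0685  0.0072]
```

>>> move_arm(
  motion=[
    [0,0,0,-0.012,-0.017,0,0.045],
    [0,0,0,-0.025,-0.035,0,0.045],
    [0,0,0,-0.038,-0.055,0,0.045],
    [0,0,0,-0.0487,-0.0685,0,0.045],
    [0,0,0,-0.0487,-0.0685,0,0.045],
  ],
)

```text
clock: 17.7
eef_pos: [447.0, -126.4, 126.0]
tcp_rot: [3.141, 0.0, 1.684]
contact_force: [0.7, -0.2, -0.0]
opening: 0.595
grasp_force: 31.6
```

```bash
python3 -c "
from h import *
p,d=snap('wrist','w5')"; python3 go.py 446.6,-127.7,12.5,1.683
```

```text
t 17.75 tcp [ 447.6 -126.1  126.1] [3.141 0.    1.684] open 0.596 F [ 0.2  0.3 -1.5] grip 31.6
446.6,-127.7,12.5,1.683 [ 0.0008  0.0001  0.0013 -0.0014 -0.0013  0.1136]
```

View pics/w5.png

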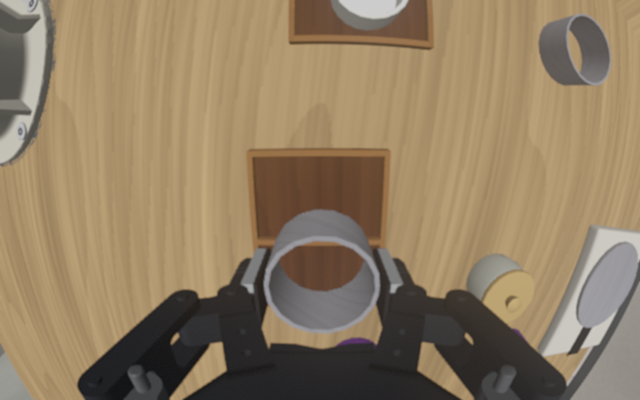

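The short tray's end rim runs from (247,150) to (391,150), with the divider at row 243. I'll compute its pose.

```bash
python3 - <<'E'
from h import *
np.set_printoptions(precision=1,suppress=True)
c=load('w5'); w=wcloud(c)
q=wplane(c,[[247,150],[390.5,150],[256,243],[385,243]],13); print(q[:,:2])
v=np.array([-np.sin(.1126),np.cos(.1126)])
for a,b,y in((0,1,77.5),(2,3,-6)): m=(q[a]+q[b])[:2]/2; print('ctr',m-y*v,'ang',np.degrees(np.arctan2(*(q[b]-q[a])[[1,0]])),'w',np.linalg.norm(q[b]-q[a]))
print(np.linalg.norm(q[0]-q[2]),'exp 83.5; floor',np.median(w[165:200,270:370,2]))
E
```

```text
[[ 380.8  -90.1]
 [ 501.   -76.8]
 [ 393.  -174.4]
 [ 510.6 -161.3]]
ctr [ 449.6 -160.5] ang 6.320492331970318 w 120.92982319398395
ctr [ 451.1 -161.9] ang 6.3678632069147 w 118.39846873236233
85.14767197701698 exp 83.5; floor 5.16210586935091
```

>>> move_arm(
  motion=[
    [0,0,0,-0.0005,-0.001,0.03,0.045],
    [0,0,0,-0.0005,-0.001,0.065,0.045],
    [0,0,0,-0.0005,-0.001,0.095,0.045],
    [0,0,0,-0.0005,-0.001,0.108,0.045],
    [0,0,0,-0.0005,-0.001,0.112,0.045],
    [0,0,0,-0.0005,-0.001,0.1135,0.045],
    [0,0,0,-0.0005,-0.001,0.114,0.045],
    [0,0,0,-0.0005,-0.001,0.114,0.045],
  ],
)

```text
clock: 18.75
eef_pos: [447.0, -126.9, 12.5]
tcp_rot: [3.14, 0.001, 1.685]
contact_force: [0.7, 0.3, 1.7]
opening: 0.595
grasp_force: 31.8
```

>>> move_arm(
  motion=[
    [0,0,0,0,0,0.0006,0.045],
    [0,0,0,0,0,0.0006,0.045],
  ],
)

```text
clock: 19.0
eef_pos: [447.0, -126.9, 12.4]
tcp_rot: [3.14, 0.001, 1.685]
contact_force: [-2.4, 1.5, 14.8]
opening: 0.593
grasp_force: 32.9
```

Seated on the floor. I'll release, rise and head for the small ramekin.

>>> move_arm(
  motion=[
    [0,0,0,0,0,-0.0005,0.045],
    [0,0,0,0,0,-0.0005,0.068],
    [0,0,0,0,0,-0.0005,0.068],
    [0,0,0,0,0,-0.0005,0.068],
    [0,0,0,0,0,-0.012,0.072],
    [0,0,0,0,0,-0.045,0.085],
    [0,0,0,0,0,-0.095,0.085],
    [0,0,0,0,0,-0.13,0.085],
  ],
)

```text
clock: 20.0
eef_pos: [446.7, -126.8, 143.8]
tcp_rot: [3.14, 0.001, 1.685]
contact_force: [1.2, -0.2, 0.3]
opening: 0.994
grasp_force: 0.0
```

```bash
python3 go.py 534,426.5,130,1.683
```

```text
t 20.0 tcp [ 446.7 -126.8  143.8] [3.14  0.001 1.685] open 0.994 F [ 1.2 -0.2  0.3] grip 0.0
534,426.5,130,1.683 [0.0017 0.0007 0.0018 0.5398 0.1497 0.0137]
```

>>> move_arm(
  motion=[
    [0,0,0,0.04,0.01,0,0.085],
    [0,0,0,0.1,0.027,0,0.085],
    [0,0,0,0.16,0.044,0,0.085],
    [0,0,0,0.22,0.061,0,0.085],
    [0,0,0,0.28,0.078,0,0.085],
    [0,0,0,0.34,0.095,0,0.085],
    [0,0,0,0.4,0.112,0,0.085],
    [0,0,0,0.46,0.129,0,0.085],
  ],
)

```text
clock: 21.0
eef_pos: [522.1, 347.1, 142.1]
tcp_rot: [3.141, -0.0, 1.685]
contact_force: [1.1, -0.3, 0.6]
opening: 0.996
grasp_force: 0.0
```

>>> move_arm(
  motion=[
    [0,0,0,0.04,0.01,0,0.085],
    [0,0,0,0.07,0.019,0,0.085],
    [0,0,0,0.08,0.0207,0,0.085],
    [0,0,0,0.08,0.0207,0,0.085],
  ],
)

```text
clock: 21.5
eef_pos: [533.2, 426.6, 141.3]
tcp_rot: [-3.141, 0.0, 1.685]
contact_force: [-1.1, -0.6, 0.1]
opening: 0.996
grasp_force: 0.0
```

```bash
python3 -c "
from h import *
np.set_printoptions(precision=1,suppress=True)
p,d=snap('wrist','w6'); p,d=snap('top','t6')
c=load('w6'); w=wcloud(c); m=(c['d']>0)&(np.hypot(w[...,0]-534,w[...,1]-426)<35)&(w[...,2]>25)&(w[...,2]<37); q=w[m]; print(len(q),cv2.minEnclosingCircle(q[:,:2].astype(np.float32)),np.median(q[:,2]))
c=load('t6'); w=cloud(c)
for n,x,y,z in(('cut',447,-127,30),('ram',462,54,33),('jar',451,138,70)):
  m=(c['d']>300)&(np.hypot(w[...,0]-x,w[...,1]-y)<40)&(w[...,2]>z)&(w[...,2]<95); q=w[m]; print('placed',n,len(q),cv2.minEnclosingCircle(q[:,:2].astype(np.float32)) if len(q) else 0,np.median(q[:,2]))
"; python3 go.py 534,426.5,5,1.683
```

```text
686 ((534.9053955078125, 424.312744140625), 21.070024490356445) 29.782798716241814
placed cut 80 ((445.0979309082031, -124.81998443603516), 25.90963363647461) 39.684886758999596
placed ram 108 ((462.1481018066406, 54.45464324951172), 29.772472381591797) 43.4965639416082
placed jar 357 ((450.54693603515625, 137.1731414794922), 27.593217849731445) 82.89907302582549
t 21.6 tcp [533.3 425.5 141.3] [-3.141  0.001  1.684] open 0.997 F [ 0.  -0.2  0.1] grip 0.0
534,426.5,5,1.683 [-0.0006  0.0007  0.0013  0.001   0.0009  0.1363]
```

View pics/w6.png

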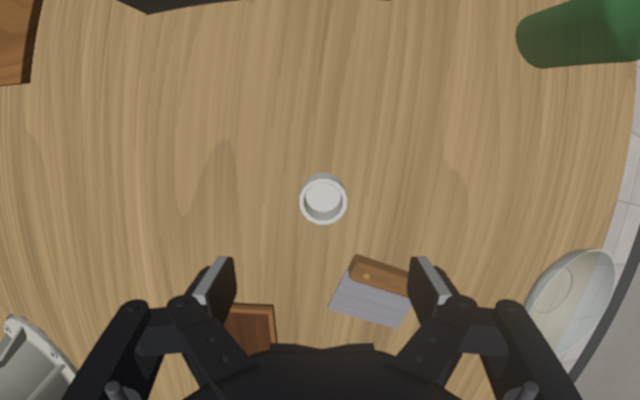

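The small ramekin sits at (323,200) in the wrist view, which maps to (534.5,425) at height 29.8. The scraper is clear of the fingers. I'll grip.

>>> move_arm(
  motion=[
    [0,0,0,0,0.001,0.03,0.085],
    [0,0,0,0,0.001,0.07,0.085],
    [0,0,0,0,0.001,0.105,0.08],
    [0,0,0,0,0.001,0.13,0.07],
    [0,0,0,0,0.001,0.137,0.062],
    [0,0,0,0,0.001,0.1385,0.06],
  ],
  grip_force=35,
)

```text
clock: 22.35
eef_pos: [534.9, 426.4, 3.1]
tcp_rot: [3.142, 0.0, 1.684]
contact_force: [-0.1, -0.2, 0.3]
opening: 0.702
grasp_force: 0.0
```

>>> move_arm(
  motion=[
    [0,0,0,0,0,0,0.035],
    [0,0,0,0,0,0,0.035],
    [0,0,0,0,0,0,0.035],
    [0,0,0,0,0,0,0.035],
    [0,0,0,0,0,0,0.035],
    [0,0,0,0,0,0,0.035],
  ],
)

```text
clock: 23.1
eef_pos: [535.4, 427.4, 4.2]
tcp_rot: [3.14, -0.001, 1.685]
contact_force: [-0.3, -1.7, 6.2]
opening: 0.474
grasp_force: 36.0
```

>>> move_arm(
  motion=[
    [0,0,0,0,0,-0.02,0.035],
    [0,0,0,0,0,-0.06,0.035],
    [0,0,0,0,0,-0.1,0.035],
    [0,0,0,-0.03,-0.005,-0.125,0.035],
    [0,0,0,-0.08,-0.015,-0.125,0.035],
    [0,0,0,-0.13,-0.025,-0.125,0.035],
    [0,0,0,-0.18,-0.035,-0.125,0.035],
    [0,0,0,-0.23,-0.045,-0.125,0.035],
  ],
)

```text
clock: 24.1
eef_pos: [516.0, 192.0, 129.1]
tcp_rot: [3.14, -0.0, 1.685]
contact_force: [0.2, -1.2, -0.6]
opening: 0.479
grasp_force: 35.6
```

>>> move_arm(
  motion=[
    [0,0,0,-0.05,-0.01,0,0.035],
    [0,0,0,-0.1,-0.02,0,0.035],
    [0,0,0,-0.15,-0.03,0,0.035],
    [0,0,0,-0.2,-0.04,0,0.035],
    [0,0,0,-0.25,-0.05,0,0.035],
    [0,0,0,-0.3,-0.06,0,0.035],
    [0,0,0,-0.34,-0.07,0,0.035],
    [0,0,0,-0.36,-0.075,0,0.035],
  ],
)

```text
clock: 25.1
eef_pos: [482.4, -175.0, 129.0]
tcp_rot: [3.14, 0.001, 1.683]
contact_force: [0.5, 0.3, 0.1]
opening: 0.472
grasp_force: 35.6
```

```bash
python3 go.py 454.8,-200.3,40,1.683 454.8,-200.3,9.5,1.683
```

```text
t 25.1 tcp [ 482.4 -175.   129. ] [3.14  0.001 1.683] open 0.472 F [0.5 0.3 0.1] grip 35.6
454.8,-200.3,40,1.683 [ 0.0014  0.0009  0.     -0.022  -0.0304  0.089 ]
454.8,-200.3,9.5,1.683 [ 0.0014  0.0009  0.     -0.022  -0.0304  0.1195]
```

>>> move_arm(
  motion=[
    [0,0,0,-0.012,-0.016,0,0.035],
    [0,0,0,-0.022,-0.0304,0.015,0.035],
    [0,0,0,-0.022,-0.0304,0.05,0.035],
    [0,0,0,-0.022,-0.0304,0.085,0.035],
    [0,0,0,-0.022,-0.0304,0.105,0.035],
    [0,0,0,-0.022,-0.0304,0.115,0.035],
    [0,0,0,-0.022,-0.0304,0.1185,0.035],
    [0,0,0,-0.022,-0.0304,0.1185,0.035],
  ],
)

```text
clock: 26.1
eef_pos: [455.0, -198.3, 9.8]
tcp_rot: [3.141, 0.0, 1.685]
contact_force: [-0.3, 0.3, -0.7]
opening: 0.476
grasp_force: 35.6
```

>>> move_arm(
  motion=[
    [0,0,0,0,0,0.0007,0.035],
    [0,0,0,0,0,0.0014,0.035],
    [0,0,0,0,0,0.0014,0.035],
  ],
)

```text
clock: 26.48
eef_pos: [455.3, -198.4, 9.1]
tcp_rot: [3.14, 0.001, 1.685]
contact_force: [-2.5, 1.3, 13.7]
opening: 0.477
grasp_force: 37.0
```

>>> move_arm(
  motion=[
    [0,0,0,0,0,-0.0005,0.035],
    [0,0,0,0,0,-0.0005,0.06],
    [0,0,0,0,0,-0.0005,0.06],
    [0,0,0,0,0,-0.0005,0.06],
    [0,0,0,0,0,-0.012,0.065],
    [0,0,0,0,0,-0.045,0.07],
    [0,0,0,0,0,-0.095,0.07],
    [0,0,0,0,0,-0.13,0.07],
  ],
)

```text
clock: 27.48
eef_pos: [455.2, -198.4, 140.4]
tcp_rot: [3.14, 0.001, 1.685]
contact_force: [0.8, -0.5, 1.1]
opening: 0.823
grasp_force: 0.0
```

```bash
python3 -c "
from h import *
c=load('w4'); w=wcloud(c); m=(c['d']>0)&(abs(w[...,0]-600)<80)&(abs(w[...,1]-330)<65)&(w[...,2]>1.7)&(w[...,2]<30);print('outline',cv2.minAreaRect(w[m][:,:2].astype(np.float32)))
c=load('t6'); w=cloud(c); m=(c['d']>300)&(abs(w[...,0]-605)<75)&(abs(w[...,1]-340)<45)&(w[...,2]>20)&(w[...,2]<32);print('top handle',cv2.minAreaRect(w[m][:,:2].astype(np.float32)),np.median(w[m][:,2]))
"; python3 go.py 613,346,120,1.303
```

```text
outline ((601.7493286132812, 319.06689453125), (156.65396118164062, 107.16361999511719), 0.8127190470695496)
top handle ((612.0712280273438, 346.8387756347656), (23.1658992767334, 89.78059387207031), 75.6839599609375) 24.73245715052849
t 27.48 tcp [ 455.2 -198.4  140.4] [3.14  0.001 1.685] open 0.823 F [ 0.8 -0.5  1.1] grip 0.0
613,346,120,1.303 [0.0018 0.0006 0.3818 0.5229 0.2187 0.0203]
```

Scaled: -1.08 rad / 2 = -0.54.

>>> move_arm(
  motion=[
    [0,0,-0.05,0.04,0.017,0,0.07],
    [0,0,-0.12,0.09,0.038,0,0.07],
    [0,0,-0.19,0.14,0.059,0,0.07],
    [0,0,-0.26,0.19,0.08,0,0.07],
    [0,0,-0.33,0.24,0.1,0,0.07],
    [0,0,-0.4,0.29,0.121,0,0.07],
    [0,0,-0.47,0.34,0.142,0,0.07],
    [0,0,-0.54,0.39,0.163,0,0.07],
  ],
)

```text
clock: 28.48
eef_pos: [572.6, 209.7, 138.7]
tcp_rot: [3.141, 0.001, 2.77]
contact_force: [0.6, -1.3, 0.2]
opening: 0.818
grasp_force: 0.0
```

```bash
python3 go.py 613,345.5,120,2.88
```

```text
t 28.48 tcp [572.6 209.7 138.7] [3.141 0.001 2.77 ] open 0.818 F [ 0.6 -1.3  0.2] grip 0.0
613,345.5,120,2.88 [ 0.0003  0.0006 -0.1103  0.0118  0.1412  0.0187]
```

Scaled: -0.11 rad / 2 = -0.055.

>>> move_arm(
  motion=[
    [0,0,-0.015,0.003,0.04,0.005,0.06],
    [0,0,-0.03,0.006,0.08,0.01,0.06],
    [0,0,-0.045,0.009,0.12,0.015,0.06],
    [0,0,-0.055,0.0118,0.1412,0.0187,0.06],
    [0,0,-0.055,0.0118,0.1412,0.0187,0.06],
  ],
)

```text
clock: 29.1
eef_pos: [613.0, 344.2, 118.9]
tcp_rot: [-3.141, -0.0, 2.876]
contact_force: [0.3, -0.8, -0.0]
opening: 0.705
grasp_force: 0.0
```

```bash
python3 -c "
from h import *
np.set_printoptions(precision=1,suppress=True)
p,d=snap('wrist','w7')
c=load('w7'); w=wcloud(c); m=(c['d']>0)&(abs(w[...,0]-613)<65)&(abs(w[...,1]-345)<45)&(w[...,2]>15)&(w[...,2]<32);print('handle',cv2.minAreaRect(w[m][:,:2].astype(np.float32)),np.median(w[m][:,2]))
"; python3 go.py 613,345.5,11,2.88
```

```text
handle ((613.6404418945312, 344.3982238769531), (22.055095672607422, 89.249267578125), 74.56351470947266) 23.9744903866667
t 29.15 tcp [612.9 343.1 119. ] [-3.141 -0.     2.875] open 0.702 F [ 0.4 -0.   0.1] grip 0.0
613,345.5,11,2.88 [-0.0009 -0.0005 -0.0048  0.0005  0.0025  0.108 ]
```

View pics/w7.png

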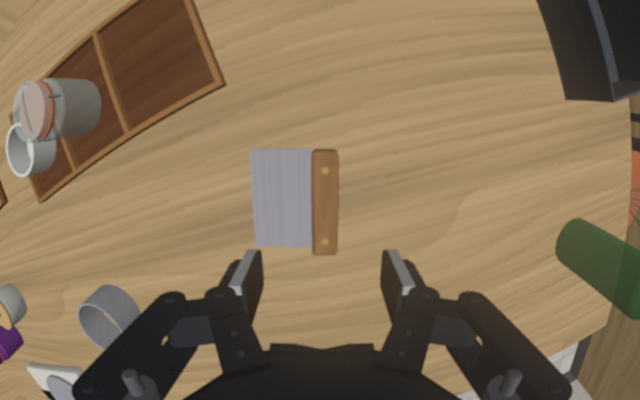

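The handle is centred at (325,202) in the wrist view, which maps to (613.6,344.4), and it is aligned with the tool. Descend and grip, with the tips high enough to clear the tray rim later.

>>> move_arm(
  motion=[
    [0,0,0,0,0.0014,0.03,0.06],
    [0,0,0,0,0.0014,0.065,0.06],
    [0,0,0,0,0.0014,0.09,0.05],
    [0,0,0,0,0.0014,0.105,0.045],
    [0,0,0,0,0.0014,0.11,0.04],
    [0,0,0,0,0.0014,0.11,0.035],
  ],
  grip_force=60,
)

```text
clock: 29.9
eef_pos: [614.0, 344.6, 9.7]
tcp_rot: [3.141, 0.0, 2.874]
contact_force: [0.5, 0.2, -0.2]
opening: 0.411
grasp_force: 0.0
```

>>> move_arm(
  motion=[
    [0,0,0,0,0,0,0.015],
    [0,0,0,0,0,0,0.015],
    [0,0,0,0,0,0,0.015],
    [0,0,0,0,0,0,0.015],
    [0,0,0,0,0,0,0.015],
  ],
)

```text
clock: 30.52
eef_pos: [614.6, 345.3, 10.5]
tcp_rot: [3.14, 0.002, 2.875]
contact_force: [0.1, -0.2, 6.6]
opening: 0.242
grasp_force: 60.8
```

>>> move_arm(
  motion=[
    [0,0,0,0,0,-0.01,0.015],
    [0,0,0,0,0,-0.03,0.015],
    [0,0,0,0,0,-0.06,0.015],
    [0,0,0,0,0,-0.08,0.015],
  ],
)

```text
clock: 31.02
eef_pos: [614.4, 345.2, 91.8]
tcp_rot: [3.14, 0.002, 2.875]
contact_force: [0.2, 0.1, -2.2]
opening: 0.233
grasp_force: 59.8
```

```bash
python3 go.py 439,253.8,85,-3.03 439,253.8,16,-3.03; python3 -c "
from h import *
p,d=snap('wrist','w8')"
```

```text
t 31.02 tcp [614.4 345.2  91.8] [3.14  0.002 2.875] open 0.233 F [ 0.2  0.1 -2.2] grip 59.8
439,253.8,85,-3.03 [ 0.0013  0.0019 -0.3783  0.1451 -0.1344  0.0063]
439,253.8,16,-3.03 [ 0.0013  0.0019 -0.3783  0.1452 -0.1345  0.0753]
```

View pics/w8.png

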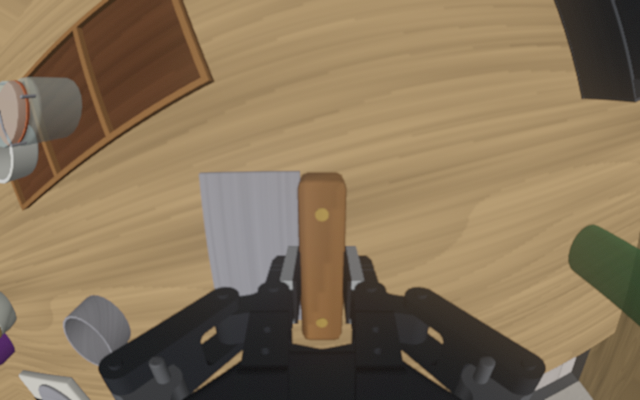

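The scraper is lifted level, with the handle at (322,255) between the pads. Carry it to the wide well.

Scaled: -0.378 rad / 2 = -0.189.

>>> move_arm(
  motion=[
    [0,0,-0.025,0.02,-0.018,0,0.015],
    [0,0,-0.055,0.045,-0.04,0,0.015],
    [0,0,-0.085,0.07,-0.065,0,0.015],
    [0,0,-0.115,0.095,-0.088,0,0.015],
    [0,0,-0.15,0.12,-0.111,0,0.015],
    [0,0,-0.189,0.138,-0.128,0,0.015],
    [0,0,-0.189,0.1452,-0.1345,0,0.015],
    [0,0,-0.189,0.1452,-0.1345,0.01,0.015],
  ],
)

```text
clock: 32.08
eef_pos: [439.0, 253.8, 79.6]
tcp_rot: [3.141, 0.002, -3.032]
contact_force: [0.7, 0.7, -2.3]
opening: 0.241
grasp_force: 59.9
```

```bash
python3 go.py 439,253.8,16,-3.03
```

```text
t 32.08 tcp [439.  253.8  79.6] [ 3.141  0.002 -3.032] open 0.241 F [ 0.7  0.7 -2.3] grip 59.9
439,253.8,16,-3.03 [ 0.0009  0.0021 -0.002   0.0001 -0.      0.0636]
```

>>> move_arm(
  motion=[
    [0,0,0,0,0,0.015,0.015],
    [0,0,0,0,0,0.032,0.015],
    [0,0,0,0,0,0.047,0.015],
    [0,0,0,0,0,0.057,0.015],
    [0,0,0,0,0,0.061,0.015],
    [0,0,0,0,0,0.0625,0.015],
    [0,0,0,0,0,0.0635,0.015],
    [0,0,0,0,0,0.0635,0.015],
  ],
)

```text
clock: 33.08
eef_pos: [438.4, 253.5, 15.9]
tcp_rot: [3.141, 0.001, -3.03]
contact_force: [0.7, -0.5, -1.6]
opening: 0.24
grasp_force: 59.8
```

>>> move_arm(
  motion=[
    [0,0,0,0,0,0.0007,0.015],
    [0,0,0,0,0,0.0012,0.015],
    [0,0,0,0,0,0.0012,0.015],
  ],
)

```text
clock: 33.45
eef_pos: [438.4, 253.5, 15.4]
tcp_rot: [3.141, 0.001, -3.03]
contact_force: [-3.8, -2.0, 12.1]
opening: 0.238
grasp_force: 61.7
```

Seated. Release, rise and back off toward the robot so the cameras can see.

>>> move_arm(
  motion=[
    [0,0,0,0,0,-0.0005,0.015],
    [0,0,0,0,0,-0.0005,0.034],
    [0,0,0,0,0,-0.0005,0.034],
    [0,0,0,0,0,-0.0005,0.034],
    [0,0,0,0,0,-0.012,0.036],
    [0,0,0,0,0,-0.045,0.04],
    [0,0,0,0,0,-0.095,0.05],
    [0,0,0,0,0,-0.15,0.06],
  ],
)

```text
clock: 34.45
eef_pos: [437.7, 253.1, 166.2]
tcp_rot: [-3.141, -0.001, -3.03]
contact_force: [1.0, 0.5, 0.5]
opening: 0.704
grasp_force: 0.0
```

>>> move_arm(
  motion=[
    [0,0,0,-0.01,0.05,-0.02,0.06],
    [0,0,0,-0.02,0.1,-0.03,0.06],
    [0,0,0,-0.02,0.15,-0.03,0.06],
    [0,0,0,-0.02,0.19,-0.03,0.06],
    [0,0,0,-0.02,0.2,-0.03,0.06],
    [0,0,0,-0.02,0.2,-0.03,0.06],
  ],
)

```text
clock: 35.2
eef_pos: [435.6, 454.2, 194.5]
tcp_rot: [-3.141, -0.0, -3.03]
contact_force: [0.1, -0.3, -0.3]
opening: 0.702
grasp_force: 0.0
```

```bash
python3 go.py; python3 - <<'E'
from h import *
np.set_printoptions(precision=1,suppress=True)
snap('top','t9'); snap('scene','s9')
c=load('t9'); w=cloud(c); cs=load('s9'); ws=cloud(cs); Y=.1117
def tf(q,o): d=q-np.array(o); return np.array([np.cos(Y)*d[0]+np.sin(Y)*d[1],-np.sin(Y)*d[0]+np.cos(Y)*d[1]])
for n,x,y,z,o,ex in(('jar',451,138,74,(451,147),-8),('ramL',462,54,36,(451,147),-93),('cut',447,-127,34,(450.3,-161.3),34.5),('ramS',455,-200,29,(450.3,-161.3),-40.5),('cutL',681,62.5,40,0,0),('salt',642,-196,48,0,0),('timer',540,-428,48,0,0)):
  for k,cc,ww in(('top',c,w),('scene',cs,ws)):
    m=(cc['d']>300)&(np.hypot(ww[...,0]-x,ww[...,1]-y)<42)&(ww[...,2]>z)&(ww[...,2]<95); q=ww[m]
    if len(q)>5: ctr,r=cv2.minEnclosingCircle(q[:,:2].astype(np.float32)); print(n,k,np.array(ctr),'r %.1f z %.1f'%(r,np.median(q[:,2])),'tray',tf(np.array(ctr),o) if o else '',ex)
for k,cc,ww in(('top',c,w),('scene',cs,ws)):
    m=(cc['d']>300)&(abs(ww[...,0]-439)<60)&(abs(ww[...,1]-253)<25)&(ww[...,2]>22)&(ww[...,2]<40); q=ww[m]; R=cv2.minAreaRect(q[:,:2].astype(np.float32)); print('handle',k,R,np.median(q[:,2]),'tray',tf(np.array(R[0]),(451,147)))
p=c['p'][120:300,150:510]; cv2.imwrite('pics/fin.png',cv2.resize(p,(800,400),interpolation=3)[:,:,::-1])
E
```

```text
t 35.2 tcp [435.6 454.2 194.5] [-3.141 -0.    -3.03 ] open 0.702 F [ 0.1 -0.3 -0.3] grip 0.0
jar top [450.7 137.2] r 27.7 z 82.5 tray [-1.4 -9.7] -8
jar scene [455.9 134.7] r 28.8 z 81.6 tray [  3.5 -12.8] -8
ramL top [462.1  54.2] r 29.7 z 43.5 tray [  0.7 -93.4] -93
ramL scene [464.9  54.1] r 31.9 z 41.0 tray [  3.5 -93.9] -93
cut top [ 445.1 -124.9] r 25.7 z 40.0 tray [-1.1 36.7] 34.5
cut scene [ 447.4 -126.2] r 28.1 z 38.1 tray [ 1.1 35.2] 34.5
ramS top [ 453.8 -197.9] r 20.8 z 35.3 tray [ -0.6 -36.8] -40.5
ramS scene [ 457.8 -198.4] r 23.4 z 32.8 tray [  3.3 -37.7] -40.5
cutL top [680.8  63.6] r 35.9 z 45.2 tray  0
cutL scene [683.8  62.7] r 38.0 z 44.1 tray  0
salt top [ 641.  -195.1] r 32.3 z 50.2 tray  0
salt scene [ 644.3 -196.2] r 32.6 z 49.3 tray  0
timer top [ 539.3 -427.3] r 24.6 z 51.2 tray  0
timer scene [ 541.5 -427.8] r 24.9 z 50.3 tray  0
handle top ((435.8001708984375, 254.2997589111328), (88.97076416015625, 22.8078670501709), 7.453747272491455) 29.33646506367745 tray [ -3.1 108.3]
handle scene ((439.72406005859375, 252.78195190429688), (90.11962890625, 24.078857421875), 4.366416931152344) 28.055665467417157 tray [  0.6 106.4]
```

View pics/fin.png

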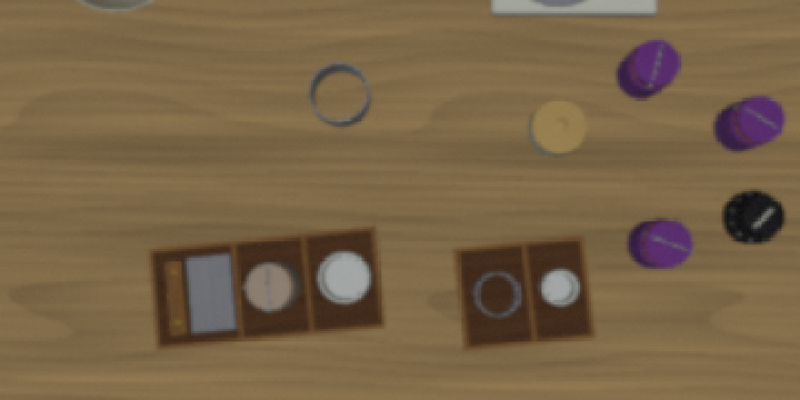

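The final view shows all five things in their named wells: scraper (200,295), jar (270,287), large ramekin (344,277), small cutter (497,294) and small ramekin (560,287). The measured offsets and top heights match the wells, and the larger cutter, salt pot and timer haven't moved. I'll hand it in.

```bash
python3 -c "
from rig import order
print(order.sign_off())"
```

```text
the job is handed in; nothing more can be done
None
```

I handed the job in after about 35 s of robot time: both kits are in their wells, each within about 5 mm of its intended spot, and the larger cutter, salt pot and timer measured where they started; the hand-in returned no verdict.

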